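# Lay the shoe box down against the label stop

### The job

The shoe box standing on its end on the plywood labelling board must lie ready for its label. Push it over so that it comes to lie flat on its bottom, lid uppermost, and push it along the board until its end is flush and square against the metal stop. Only push it: do not pick it up or carry it, and leave the other things on the bench where they are.

Things in the scene. Friction and masses are not known exactly. Their poses are not given: they have to be found in the camera images.
- board: Labelling board fixed to the bench: plywood, 420 (x) x 300 (y) x 6 mm thick, origin at the centre of its underside, z up. Its +x points away from the robot to the stop: an upright aluminium bar along the whole 300 mm far edge, inner face (facing the box) at x = +185 mm, top 66 mm above the bench. Turned up to 0.4 rad either way.
- shoebox: Closed cardboard shoe box, 85 (x) x 110 (y) x 190 mm (z), 0.4 to 0.75 kg, too wide to grip, standing on its end on the board's near half. Origin: centre of the end it stands on; z along its length (up at first). Its bottom is the +x face, towards the stop within 0.15 rad; its lid (24 mm deep, stepped out 4 mm) is the -x face. Laid right, z points to the stop and x down.
- box_center (a point): Centre of the shoe box, 95 mm along its z axis from its origin. The weight is evenly spread: pushed near the top on its lid side, the box tips about its far lower edge, passes its balance after about 0.42 rad and falls by itself, lid up, short of the stop.
- box_far_end (a point): Centre of the shoe box's other end (the top end at the start), 190 mm along its z axis from its origin: the end that finally bears on the stop. Sliding the lying box along the board takes about 4 to 12 N.
- tape_roll: Bystander: clear roll of packing tape lying flat, 90 mm across, 48 mm high, on the bench beside the board. Origin at the centre of its underside.
- polish_tin: Bystander: flat dark polish tin, 70 mm across, 28 mm high, on the bench beside the board. Origin at the centre of its underside.
- insole_carton: Bystander: small cardboard carton standing upright, 40 x 64 x 120 mm high, on the bench beside the board. Origin at the centre of its underside.

How it is judged (in metres and radians):
At the end, for the whole second after the job is handed in: The shoe box lies at rest flat on the board on its bottom, lid up (within 0.05 rad), its far end within 5 mm of the stop's face and square to it within 0.06 rad, wholly on the length of the stop (centre of that end within 95 mm of the board's middle line) (angle between shoebox's own x axis and vertical above 3.09 rad and height (world z) of box_center below 0.053 m and x of box_far_end in the frame of board between 0.18 and 0.19 m and y of box_far_end in the frame of board between -0.095 and 0.095 m and angle between the z axis of shoebox and the x axis of board, either way round below 0.06 rad and linear speed of shoebox below 0.01 m/s); the robot touches nothing.
It fails at once if the shoe box is lifted off the board (its centre above 140 mm, which no tipping reaches) (height (world z) of box_center above 0.14 m).
It fails at once if the shoe box is lifted while lying flat (centre more than about 35 mm above its lying height) (angle between shoebox's own x axis and vertical above 2.94 rad and height (world z) of box_center above 0.084 m).
It fails at once if the tape roll is moved more than 20 mm or knocked over (distance of tape_roll from where it was at the start of the episode above 0.02 m or angle between tape_roll's own z axis and vertical above 0.4 rad).
It fails at once if the polish tin is moved more than 20 mm or knocked over (distance of polish_tin from where it was at the start of the episode above 0.02 m or angle between polish_tin's own z axis and vertical above 0.4 rad).
It fails at once if the insole carton is moved more than 20 mm or knocked over (distance of insole_carton from where it was at the start of the episode above 0.02 m or angle between insole_carton's own z axis and vertical above 0.4 rad).
It also fails if it takes over 48 s, if anything falls off the work surface, if the arm or the gripper's body presses on something with over 40 N, if the wrist force passes 120 N, or if a joint passes its speed limit or range.

### The arm

A 6-joint arm with a two-finger parallel gripper is mounted at the origin on the work surface. World frame = base frame: x ahead of the robot, y to its left, z up, the work surface at z = 0. Lengths are in mm, angles in rad, forces in N, time in s.
With the tool pointing down it reaches from about 400 to 925 mm from the base axis. Payload 12.5 kg.
Tool frame: the origin (TCP) lies at the centre of the arm's flange, where the gripper is bolted on; the fingertips stand 190 mm ahead of it and the grasp point (between the pads) lies env.grip_point_offset ahead of it (env.grip_point_offset is the distance from the TCP to the grasp point, in mm); z points along the fingers, x is the direction in which the jaws open and shut, and the axes are right-handed (so a half turn about z gives the same grasp; the last joint's range is limited). The gripper opens to 95 mm and grips with 3 to 60 N. Pads are 20 mm wide; open, the fingers measure 119 mm over their backs; the gripper's body (75 mm by 180 mm) begins 59 mm behind the grasp point.
Start: joints at [-1.238, 0.491, 1.559, -0, 1.092, -0.106], TCP at [265.552, -565.78, 404.761] pointing down, gripper open.
Joint ranges: [-3.1, 3.1], [-0.84, 2.19], [0.05, 2.79], [-1.13, 4.28], [0.06, 2.93], [-2.69, 2.69]. Speed limits (rad/s): [2.22, 2.22, 2.79, 3.14, 3.14, 3.14].

### API

Orientations are given as [roll, pitch, yaw] about the fixed x, y, z axes, in that order (R = Rz(yaw) Ry(pitch) Rx(roll)).
In Python, from cell import state, read_camera, camera_model, job_done, env gives the robot as it stands.
- The arm moves only by the tool arm_command, never from a script. Its argument "steps" is a list of rows, each a list of 6 numbers: the shift along the tool's x, y, z in cm, then the turn, a rotation vector about the tool's x, y, z in degrees. In form: [[dx, dy, dz, rx, ry, rz], ...]. A call has 1 to 12 rows; each row is the pose to reach, as a shift and turn from the pose commanded when the call began, along the tool's axes at that moment; what a row does not reach only later rows make up. A row lasts 1/12 s, in which the tool goes at most 41.7 mm and 7.16 degrees, less where a joint would pass 70% of its speed; a pose out of reach is approached as far as the arm can. A call with a gripper value outside its range is refused whole. "jaw" is the finger opening in cm, from 0 to 9.51, set as the call begins (left out, the last holds). The fingers move at their own pace and stop on an object; the grip force is fixed at half the most. Time passes only in rows, so rows that repeat a pose let the fingers close. It gives the time, the measured TCP pose, the force and the opening at its end, in the units of the state.
- state(): the state, without advancing time (a new reading comes with each control period).
- read_camera(name): name is "side" or "top"; returns the picture (480x640x3 uint8, red, green, blue); there is no depth.
- camera_model(name): a dict with "K" (3x3 intrinsics, pixels), "xyz" and "rotation" of the camera in the world. Camera axes: x right, y up, looking along -z (the intrinsics and any distortion apply to the point x, -y, -z); pixel columns grow to the right and rows downward; lengths in mm; the calibration is good to about 2 mm. A picture is of the moment at which its call begins. camera_model takes no time and is no camera call.
- job_done(): hands the job in, once; it reports no verdict.
The state is a dict: "t": time; "joints": joint angles; "qvel": joint speeds; "tau": joint torques, N m; "eef_pos": TCP position; "tcp_rot": TCP orientation; "ft_force": force on the tool from outside, world axes, zero at the start; "moment": the same for the moment, N m; "opening": opening from 0.0 (shut) to 1.0 (fully open).
Only numpy, scipy, OpenCV 4.12 (cv2) and the standard library are available. Lean on these libraries where they do the work, as an engineer would, in place of code of your own. Each camera call takes 0.05 s, during which the arm holds its last target. There are 200 camera calls.

## Working session

There is one attempt and no reset: what is moved stays moved. The work goes in short steps, Python scripts to look and compute and a tool call to move; the robot and the scene stay as the last step left them, time stands still between calls to the robot, and variables do not carry over. Pictures are saved under pics/ and viewed, about 8 in all and at most 12, crops included, and the job is handed in when it is done.

Besides the shell and the picture viewer there is one more tool, called after "Request:" in YAML: its name, and indented under it one key for each argument. arm_command: Moves the arm, as the interface text tells. Its arguments: {"type":"object","properties":{"steps":{"type":"array"},"jaw":{"type":"number"}},"required":["steps"]}

```bash
mkdir -p pics; ls; python3 - <<'E'
from cell import *
import cv2
for n in("side","top"):
    cv2.imwrite(f"pics/{n}0.png",read_camera(n)[:,:,::-1]); print(n,camera_model(n))
print(state(),env.grip_point_offset)
E
```

```text
pics
side {'K': array([[447.5295649 ,   0.        , 315.66987863],
       [  0.        , 447.5295649 , 232.20232055],
       [  0.        ,   0.        ,   1.        ]]), 'xyz': array([ 482.12939084, -500.80123565,  780.65765554]), 'rotation': array([ 0.72684211, -0.0082249 , -0.21554602])}
top {'K': array([[518.73083475,   0.        , 309.04982716],
       [  0.        , 518.73083475, 235.14710966],
       [  0.        ,   0.        ,   1.        ]]), 'xyz': array([ 459.97311315,   31.03505283, 1223.29160297]), 'rotation': array([ 1.51453399e-01,  1.35081153e-03, -1.57982432e+00])}
{'t': 0.1, 'joints': array([-1.23759554e+00,  4.91489757e-01,  1.55939366e+00,  1.25623034e-05,
        1.09170994e+00, -1.05590540e-01]), 'qvel': array([ 8.74294880e-04, -8.69130470e-04, -3.42593141e-03,  2.06336149e-05,
       -2.44491126e-04, -5.71013910e-04]), 'tau': array([ 3.15387289e-03, -6.13624620e+01, -2.58603698e+01,  6.94375299e-02,
        4.69968875e-02, -7.30977058e-05]), 'eef_pos': array([ 265.54508191, -565.74918872,  404.22423541]), 'tcp_rot': array([-3.14147611e+00,  9.93953640e-04, -1.13201074e+00]), 'ft_force': array([-0.61740816,  0.01998779,  0.2516272 ]), 'moment': array([ 0.01474079, -0.04461152, -0.03367228]), 'opening': 1.000024688378398} 171.3
```

View pics/side0.png

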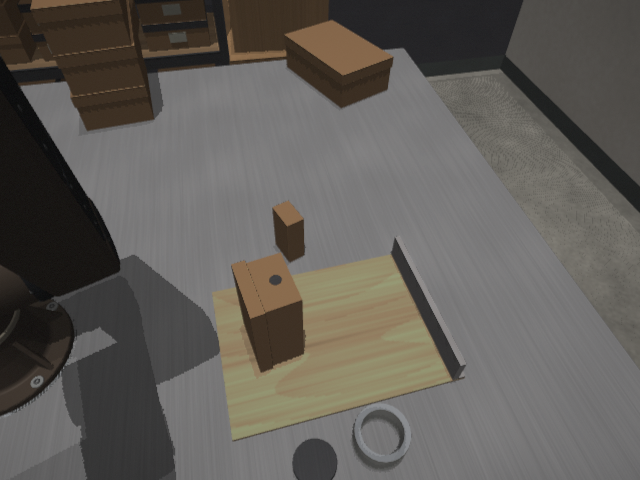

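View pics/top0.png

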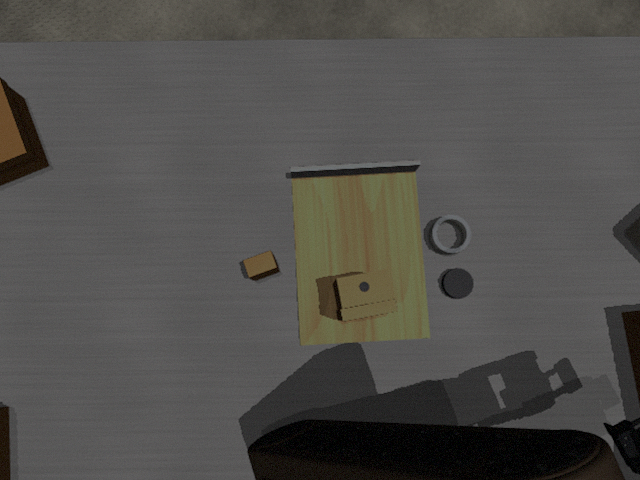

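The side view shows the box top at about (268,280) and the stop from (397,238) to (462,375). In the top view the box top is near (365,295), the board's near corners are at (300,345) and (430,338), and the stop is at row ~165. The carton is on the left; the tape and tin are on the right.

```bash
python3 - <<'E'
import cv2,numpy as np
a=cv2.imread("pics/top0.png")[150:355,280:440]; b=cv2.imread("pics/side0.png")[225:445,205:475]
cv2.imwrite("pics/c1.png",cv2.resize(cv2.convertScaleAbs(np.rot90(a,1),alpha=1.5),None,fx=3.5,fy=3.5,interpolation=2))
cv2.imwrite("pics/c2.png",cv2.resize(cv2.convertScaleAbs(b,alpha=1.5),None,fx=2.7,fy=2.7,interpolation=2))
E
```

```text
(no output)
```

View pics/c1.png

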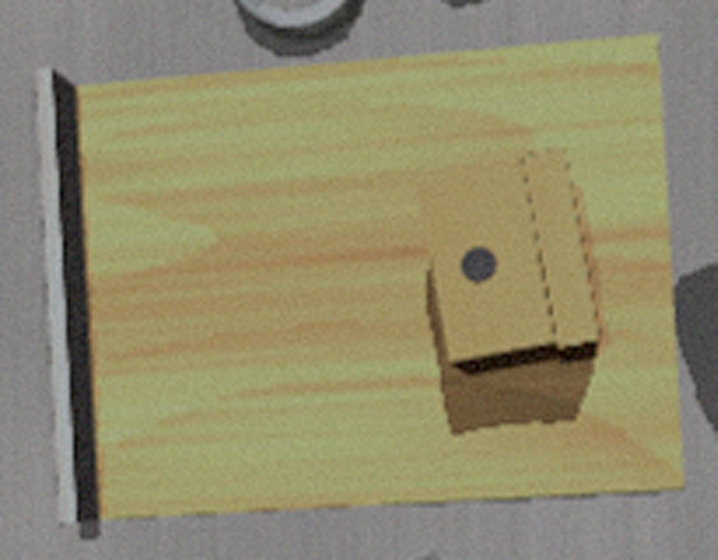

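View pics/c2.png

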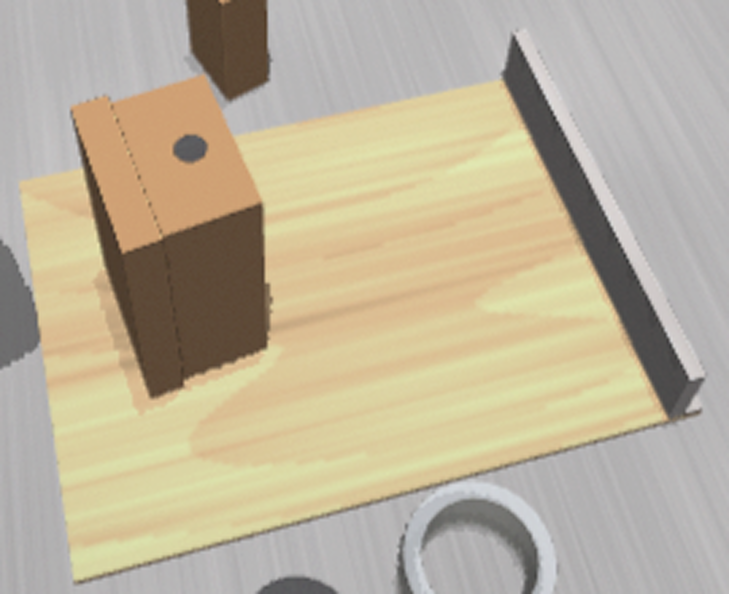

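Corner pixels read off crops (c1: near board corners (658,35),(684,488), stop foot (77,87),(98,518), box lid corner (600,342); c2: box top corners (123,252),(72,108),(262,204),(206,76), board (75,582),(20,183), stop foot (503,82),(670,418)).

```bash
cat >h.py <<'E'
import numpy as np, cv2
from cell import *
from scipy.spatial.transform import Rotation as R
def ray(n,u,v,z):
    m=camera_model(n);K=m["K"]
    d=R.from_euler('xyz',m["rotation"]).apply([(u-K[0,2])/K[0,0],-(v-K[1,2])/K[1,1],-1])
    p=np.array(m["xyz"]);return p+d*(z-p[2])/d[2]
def proj(n,P):
    m=camera_model(n);K=m["K"]
    c=R.from_euler('xyz',m["rotation"]).inv().apply(np.array(P,float)-m["xyz"])
    return np.c_[K[0,2]+K[0,0]*c[:,0]/-c[:,2],K[1,2]+K[1,1]*c[:,1]/c[:,2]]
E
python3 - <<'E'
from h import *
np.set_printoptions(precision=1,suppress=True)
T=lambda x,y,z:ray("top",439-y/3.5,150+x/3.5,z)
S=lambda x,y,z:ray("side",205+x/2.7,225+y/2.7,z)
for n,a in dict(nR=(658,35),nL=(684,488),sR=(77,87),sL=(98,518)).items(): print("top",n,T(*a,6))
for n,a in dict(nR=(75,582),nL=(20,183),sL=(503,82),sR=(670,418)).items(): print("side",n,S(*a,6))
for n,a in dict(lidR=(123,252),lidL=(72,108),botR=(262,204),botL=(206,76)).items(): print("side",n,S(*a,196))
for n,a in dict(lidL=(600,342),lidR=(567,150),botL=(455,362)).items(): print("top",n,T(*a,196))
print("foot lidR",S(150,398,6),"botR",S(268,346,6),"top botL",T(452,433,6),"lidL",T(577,418,6))
print("carton top?",ray("side",289,212,120),"tape",ray("side",382,433,24), "tin",ray("side",315,462,28))
E
```

```text
top nR [ 403.6 -243.1    6. ]
top nL [389.5  55.1   6. ]
top sR [ 797.9 -224.5    6. ]
top sL [785.7  73.3   6. ]
side nR [ 405.5 -246.7    6. ]
side nL [391.5  51.5   6. ]
side sL [785.1  68.9   6. ]
side sR [ 801.4 -226.8    6. ]
side lidR [ 466.3 -141.7  196. ]
side lidL [448.  -35.7 196. ]
side botR [ 547.4 -127.1  196. ]
side botL [531.6 -27.9 196. ]
top lidL [445.7 -30.4 196. ]
top lidR [ 462.9 -138.2  196. ]
top botL [526.6 -20.6 196. ]
foot lidR [ 465.5 -140.3    6. ] botR [ 550.2 -120.     6. ] top botL [541.3  17.3   6. ] lidL [458.5   8.3   6. ]
carton top? [571.3 137.6 120. ] tape [ 644.2 -292.1   24. ] tin [ 528.7 -312.2   28. ]
```

Board yaw is ≈0.048, stop middle (792,-77). Box yaw is ≈0.16, lid face middle (456,-87), so it should fall about 65 mm short of the stop. I'll push with two finger contacts (opening 6 cm). First I go behind the lid side.

Request:
arm_command:
  steps:
    - [-2.5, -2.3, 0, 0, 0, 1]
    - [-5.5, -5.1, 0.3, 0, 0, 3]
    - [-8.5, -7.9, 0.7, 0, 0, 4]
    - [-11.5, -10.7, 1.2, 0, 0, 6]
    - [-14.5, -13.5, 1.7, 0, 0, 7]
    - [-17.5, -16.2, 2.2, 0, 0, 8]
    - [-20.5, -19, 2.7, 0, 0, 10]
    - [-23.5, -21.8, 3.2, 0, 0, 11]
    - [-26.5, -24.6, 3.6, 0, 0, 13]
    - [-29.5, -27.4, 4.1, 0, 0, 14]
    - [-32.5, -30.2, 4.5, 0, 0, 15]
    - [-34.5, -32, 4.7, 0, 0, 16]
  jaw: 6

```text
t: 1.1
eef_pos: [408.8, -114.7, 357.3]
tcp_rot: [3.141, 0.001, -1.411]
ft_force: [0.6, -1.0, 0.2]
opening: 0.632
```

Request:
arm_command:
  steps:
    - [-1.2, -0.3, 0.1, 0, 0, 0]
    - [-2, -0.8, 0.2, 0, 0, 0]
    - [-2, -1.5, 0.2, 0, 0, 0]
    - [-2, -2.3, 0.2, 0, 0, 0]
    - [-2, -3, 0.2, 0, 0, 0]
    - [-2, -3.6, 0.2, 0, 0, 0]
    - [-2, -4.2, 0.2, 0, 0, 0]
    - [-2, -4.8, 0.2, 0, 0, 0]
    - [-2, -5.4, 0.2, 0, 0, 0]
    - [-2, -6, 0.2, 0, 0, 0]
    - [-2, -6.6, 0.2, 0, 0, 0]
    - [-2, -7.2, 0.2, 0, 0, 0]

```text
t: 2.1
eef_pos: [477.2, -86.3, 355.8]
tcp_rot: [-3.141, -0.0, -1.411]
ft_force: [-2.0, -0.0, 1.5]
opening: 0.632
```

```bash
python3 - <<'E'
from h import *
print(state()["eef_pos"],state()["ft_force"])
cv2.imwrite("pics/s1.png",cv2.resize(read_camera("side")[200:440,180:500,::-1],None,fx=2,fy=2))
E
```

```text
[477.19515708 -86.29490404 355.76248573] [-1.9773819  -0.02058428  1.50420425]
```

View pics/s1.png

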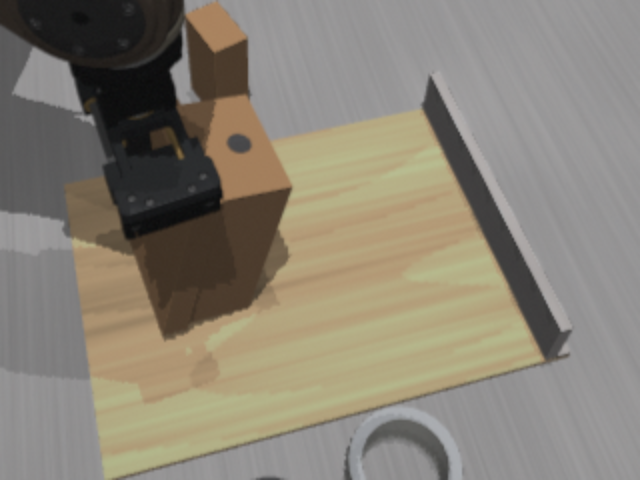

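The box tilts forward cleanly at about 2 N, with its top edge now at (290,185) in the crop. I'll keep pushing until it passes balance.

Request:
arm_command:
  steps:
    - [0, -0.6, 0, 0, 0, 0]
    - [0, -1.2, 0, 0, 0, 0]
    - [0, -1.8, 0, 0, 0, 0]
    - [0, -2.4, 0, 0, 0, 0]
    - [0, -3, 0, 0, 0, 0]
    - [0, -3.6, 0, 0, 0, 0]
    - [0, -4.2, 0, 0, 0, 0]
    - [0, -4.8, 0, 0, 0, 0]
    - [0, -5.4, 0, 0, 0, 0]
    - [0, -6, 0, 0, 0, 0]
    - [0, -6.4, 0, 0, 0, 0]
    - [0, -6.8, 0, 0, 0, 0]

```text
t: 3.15
eef_pos: [544.2, -75.4, 355.7]
tcp_rot: [3.142, -0.0, -1.411]
ft_force: [0.3, -0.8, -0.1]
opening: 0.634
```

Request:
arm_command:
  steps:
    - [0, 1, 0, 0, 0, 0]
    - [0, 2.5, 0, 0, 0, 0]
    - [0, 4, 0, 0, 0, 0]
    - [0, 5.5, 0, 0, 0, 0]
    - [0, 7, 0, 0, 0, 0]
    - [0, 8.5, 0, 0, 0, 0]
    - [0, 9.5, 0, 0, 0, 0]
    - [0, 9.5, 0, 0, 0, 0]

```text
t: 3.82
eef_pos: [448.1, -90.7, 355.9]
tcp_rot: [3.141, 0.0, -1.412]
ft_force: [0.2, -0.3, -0.9]
opening: 0.632
```

```bash
python3 - <<'E'
from h import *
print(state()["eef_pos"],state()["ft_force"])
cv2.imwrite("pics/s2.png",cv2.convertScaleAbs(cv2.resize(read_camera("side")[200:440,180:500,::-1],None,fx=2.5,fy=2.5,interpolation=2),alpha=1.4))
E
```

```text
[448.14842226 -90.69035333 355.86213928] [ 0.24162785 -0.32022311 -0.88094639]
```

View pics/s2.png

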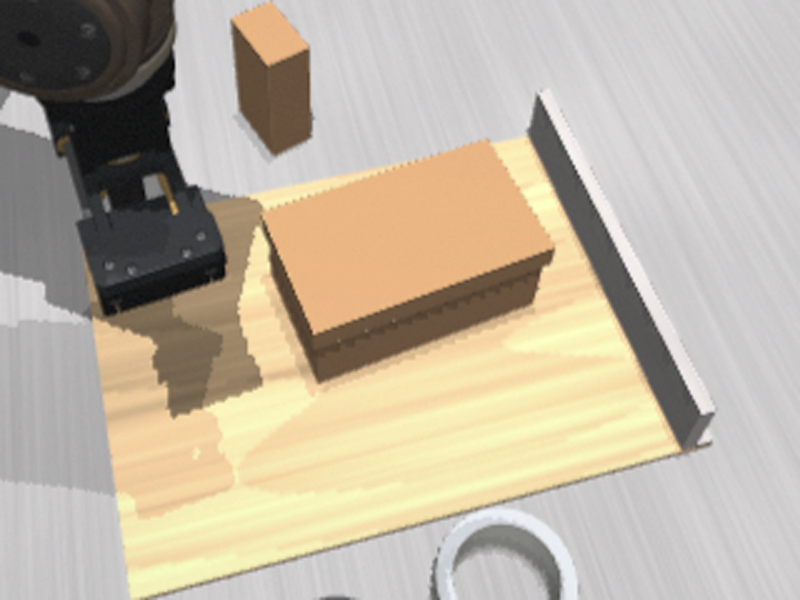

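The box is lying lid up. Its lid corners in the crop are (316,333), (263,218), (553,250) and (488,141).

```bash
python3 - <<'E'
from h import *
P=np.array([ray("side",180+x/2.5,200+y/2.5,91) for x,y in((316,333),(263,218),(553,250),(488,141))]);print(P.round(1))
v=(P[2]+P[3]-P[0]-P[1])/2;print(np.arctan2(v[1],v[0]),(P[0]+P[1])/2,(P[2]+P[3])/2)
E
```

```text
[[ 553.6 -126.3   91. ]
 [ 534.2  -24.8   91. ]
 [ 735.9  -96.5   91. ]
 [ 720.    10.5   91. ]]
0.17521125424549663 [543.91811332 -75.5587827   91.        ] [727.92918464 -42.9839498   91.        ]
```

Request:
arm_command:
  steps:
    - [0, 0, 1, 0, 0, 1]
    - [0, 0, 2.5, 0, 0, 2]
    - [0, 0, 4, 0, 0, 3]
    - [0, 0, 5.5, 0, 0, 4]
    - [0, 0, 7, 0, 0, 5]
    - [0, 0, 8.5, 0, 0, 6.4]
    - [-0.1, -0.5, 10, 0, 0, 6.4]
    - [-0.2, -1.5, 11.5, 0, 0, 6.4]
    - [-0.2, -2.5, 12.7, 0, 0, 6.4]
    - [-0.2, -3.5, 13.1, 0, 0, 6.4]
    - [-0.2, -4.5, 13.1, 0, 0, 6.4]
    - [-0.2, -5.2, 13.1, 0, 0, 6.4]

```text
t: 4.87
eef_pos: [502.4, -80.2, 224.9]
tcp_rot: [-3.141, -0.0, -1.523]
ft_force: [0.1, 0.1, 0.1]
opening: 0.63
```

Request:
arm_command:
  steps:
    - [0, -0.7, 0, 0, 0, 0]
    - [0, -1.3, 0, 0, 0, 0]
    - [0, -1.9, 0, 0, 0, 0]
    - [0, -2.5, 0, 0, 0, 0]
    - [0, -3.1, 0, 0, 0, 0]
    - [0, -3.7, 0, 0, 0, 0]
    - [0, -4.3, 0, 0, 0, 0]
    - [0, -4.9, 0, 0, 0, 0]
    - [0, -5.5, 0, 0, 0, 0]
    - [0, -6.1, 0, 0, 0, 0]
    - [0, -6.6, 0, 0, 0, 0]
    - [0, -7, 0, 0, 0, 0]

```text
t: 5.87
eef_pos: [570.8, -76.9, 224.9]
tcp_rot: [3.14, 0.0, -1.523]
ft_force: [-5.6, 1.0, 4.2]
opening: 0.63
```

```bash
python3 - <<'E'
from h import *
print(state()["eef_pos"],state()["ft_force"],state()["moment"])
cv2.imwrite("pics/s3.png",cv2.convertScaleAbs(cv2.resize(read_camera("side")[220:420,260:480,::-1],None,fx=3,fy=3,interpolation=2),alpha=1.4))
E
```

```text
[570.78803673 -76.88485166 224.85170284] [-5.61603303  0.95277029  4.24133342] [0.34879005 0.87188125 0.24460234]
```

View pics/s3.png

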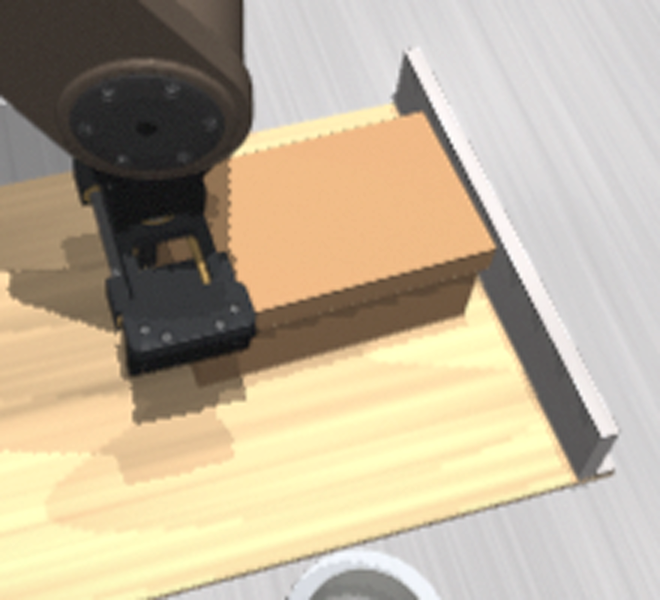

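Box squared up, lid far corners at (494,250) and (428,113), with a small gap left to the stop. I'll creep in, watching the force.

Request:
arm_command:
  steps:
    - [0, -0.3, 0, 0, 0, 0]
    - [0, -0.6, 0, 0, 0, 0]
    - [0, -0.9, 0, 0, 0, 0]
    - [0, -1.2, 0, 0, 0, 0]
    - [0, -1.4, 0, 0, 0, 0]
    - [0, -1.6, 0, 0, 0, 0]

```text
t: 6.42
eef_pos: [586.7, -76.3, 224.8]
tcp_rot: [3.14, 0.0, -1.523]
ft_force: [-5.4, 0.4, 4.0]
opening: 0.63
```

Request:
arm_command:
  steps:
    - [0, -0.1, 0, 0, 0, 0]
    - [0, -0.2, 0, 0, 0, 0]
    - [0, -0.3, 0, 0, 0, 0]
    - [0, -0.4, 0, 0, 0, 0]
    - [0, -0.5, 0, 0, 0, 0]

```text
t: 6.83
eef_pos: [589.9, -76.2, 224.8]
tcp_rot: [3.134, 0.001, -1.523]
ft_force: [-27.3, -5.3, 18.5]
opening: 0.629
```

Contact with the stop: 27 N, and motion stopped at 589.9 against the expected ≈590. I'll back off and check.

Request:
arm_command:
  steps:
    - [0, 0.3, 0, 0, 0, 0]
    - [0, 0.8, 0, 0, 0, 0]
    - [0, 1.8, 0, 0, 0, 0]
    - [0, 3.3, 0, 0, 0, 0]
    - [0, 5, 0, 0, 0, 0]
    - [0, 7, 0, 0, 0, 0]
    - [0, 9, -1, 0, 0, 0]
    - [0, 11, -3, 0, 0, 0]
    - [0, 13, -5, 0, 0, 0]
    - [0, 14, -7, 0, 0, 0]
    - [0, 14, -9, 0, 0, 0]
    - [0, 14, -10, 0, 0, 0]

```text
t: 7.83
eef_pos: [451.7, -82.8, 327.0]
tcp_rot: [-3.138, -0.001, -1.523]
ft_force: [0.8, -0.1, -0.1]
opening: 0.634
```

```bash
python3 - <<'E'
from h import *
print(state()["eef_pos"],state()["ft_force"])
cv2.imwrite("pics/s4.png",cv2.convertScaleAbs(cv2.resize(read_camera("side")[220:420,260:480,::-1],None,fx=3.5,fy=3,interpolation=2),alpha=1.4))
b=read_camera("top")[150:310,280:440,::-1]
cv2.imwrite("pics/t4.png",cv2.convertScaleAbs(cv2.resize(b,None,fx=3.7,fy=3.7,interpolation=2),alpha=1.4))
E
```

```text
[451.68837543 -82.83481304 326.95965394] [ 0.76096169 -0.05476339 -0.0598566 ]
```

View pics/s4.png

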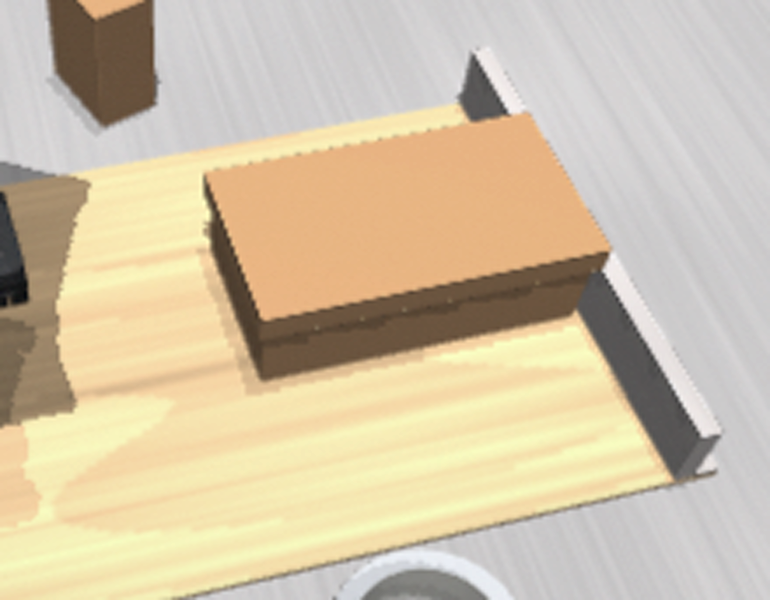

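View pics/t4.png

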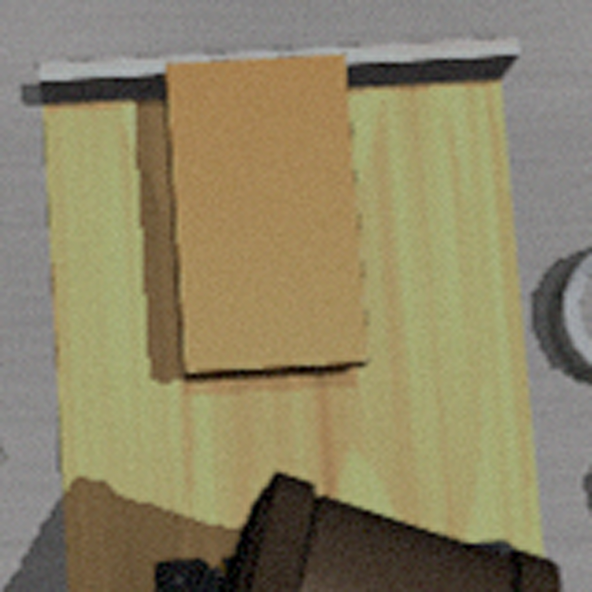

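Both views show the box lid up against the stop, its end on the bar; side lid corners (609,250), (530,113), (263,322), (205,175); top (167,63), (346,57), (184,370), (366,361).

```bash
python3 - <<'E'
from h import *
Ps=[ray("side",260+x/3.5,220+y/3,91) for x,y in((609,250),(530,113),(263,322),(205,175))]
Pt=[ray("top",280+x/3.7,150+y/3.7,91) for x,y in((346,57),(167,63),(366,361),(184,370))]
rb=R.from_euler('z',0.048)
for P in(Ps,Pt):
    P=rb.inv().apply(np.array(P)-[607.3,-85.6,0]);print(P.round(1))
    v=(P[0]+P[1]-P[2]-P[3])/2;print("yaw",np.arctan2(v[1],v[0]),"far",(P[0]+P[1])/2, "yaw from far edge",np.arctan2(-(P[1]-P[0])[0],(P[1]-P[0])[1]))
# stop top inner edge in the same pictures
print([rb.inv().apply(ray("side",260+x/3.5,220+y/3,66)-[607.3,-85.6,0]).round(1) for x,y in((701,435),(474,53))])
E
```

```text
[[182.7 -38.9  91. ]
 [185.1  69.5  91. ]
 [ -4.6 -39.9  91. ]
 [ -4.8  67.9  91. ]]
yaw 0.00671162537053296 far [183.9144606   15.28543111  91.        ] yaw from far edge -0.021571021220683082
[[181.5 -38.9  91. ]
 [184.   70.2  91. ]
 [ -5.3 -36.6  91. ]
 [ -4.5  71.7  91. ]]
yaw -0.010100751927216262 far [182.74919676  15.66845609  91.        ] yaw from far edge -0.022835662814272118
[array([ 185. , -149.7,   66. ]), array([185.7, 145.6,  66. ])]
```

```bash
python3 -c "
from cell import *
print(job_done())"
```

```text
the job is handed in; nothing more can be done
None
```

The shoe box now lies lid up on the board with its end against the stop, and the job is handed in; no verdict came back. I tipped it over with two spread fingertips pushing near the top of the lid side (about 2 N). I then slid it along the board with the same two-finger contact, turned square to the board, until it met the stop (27 N at contact). After that I backed the arm clear.

The last checks, from both cameras in the board frame:

| Check | Measured | Required |
|---|---|---|
| Far end along the board (x) | 183 to 184 mm | 180 to 190 mm |
| Far end off the middle line (y) | about +15 mm | within 95 mm |
| Squareness to the stop | within about 0.02 rad | below 0.06 rad |

- **Disagreement:** The two cameras gave slightly different turns for the box (+0.007 and -0.010 rad), and its far edge alone gave -0.022 rad. All are inside the limit.
- **Not measured:** I judged that the box lies flat, and that the bystanders stayed put, only from the pictures and the arm's path. The tape roll and carton are partly in the last pictures. The tin is not clearly in view, but the arm never went near it.
- **Clearance and time:** The arm's force reading was about 0 N before hand-in. The job took about 8 s of the 48 s allowed.

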